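# Rack and count the adhesive cartridges

## Robot

A 6-joint arm with a two-finger parallel gripper is mounted at the origin on the work surface. World frame = base frame: x ahead of the robot, y to its left, z up, the work surface at z = 0. Lengths are in m, angles in rad, forces in N, time in s.
With the tool pointing down it reaches from about 0.3 to 0.775 m from the base axis. Payload 14.6 kg.
Tool frame: the origin (TCP) lies between the finger pads; the fingertips stand 25 mm ahead of it and the grasp point (between the pads) lies 6 mm ahead of it; z points along the fingers, y is the line along which they close (so a half turn about z gives the same grasp; the last joint's range is limited). The gripper opens to 85 mm and grips with 20 to 120 N. Pads are 22 mm wide; open, the fingers measure 114 mm over their backs; the gripper's body (76 mm by 85 mm) begins 54 mm behind the grasp point. The pads swing forward as they close: fully open they stand 13 mm farther back than shut.
Start: joints at [1.221, 0.3, 1.521, -0, 1.321, -0.067], TCP at [0.153, 0.528, 0.256] pointing down, gripper open.
Joint ranges: [-3.03, 3.03], [-0.79, 2.21], [0.23, 2.52], [-1.04, 4.18], [0, 3.07], [-2.55, 2.55]. Speed limits (rad/s): [2.22, 2.22, 2.57, 3.14, 3.14, 3.14].

## Interface

Orientations are given as a rotation vector (axis times angle).
In Python, from station import r gives the robot as it stands.
- The arm moves only by the tool play_rows, never from a script. Its argument "deltas" is a list that holds one entry, the list of rows, each a list of 6 numbers: the shift along the tool's x, y, z in mm, then the turn, a rotation vector about the tool's x, y, z in degrees. A call has 1 to 20 rows; each row shifts and turns the commanded pose from where the row before left it, along the tool's axes as they then stand; what a row does not reach is not made up. A row lasts 1/8 s, in which the tool goes at most 62.5 mm and 10.7 degrees, less where a joint would pass 70% of its speed; a pose out of reach is approached as far as the arm can. A call with a gripper value outside its range is refused whole. "grip" is the closure, from 0 (fully open) to 1 (shut), set as the call begins (left out, the last holds). The fingers move at their own pace and stop on an object; the grip force is fixed at half the most. Time passes only in rows, so rows that do not move let the fingers close. It gives the time, the measured TCP pose, the force, the opening and the grip force at its end, in the units of the state.
- r.get_state(): the state, without advancing time (a new reading comes with each control period).
- r.camera(name): name is "side" or "top"; returns the picture (420x560x3 uint8, red, green, blue); there is no depth.
- r.calibration(name): a dict with "camera_matrix" (3x3 intrinsics, pixels), "extrinsics" (4x4, takes a point from camera to world coordinates). Camera axes: x right, y down, z forward; pixel columns grow to the right and rows downward; lengths in m; the calibration is good to about 2 mm. A picture is of the moment at which its call begins. calibration takes no time and is no camera call.
- r.sign_off(): hands the job in; it is judged then, once.
Trained networks look in the newest picture that a camera, given by its name, has taken for a name from the list of things; names that differ only in an ending like _2 or _b are one class to them, and where a whole thing is asked for, a point or a joint stands for the part that bears it (a point fixed in the world has none). Each returns a list of dicts, best first, with "conf" (0 to 1); they miss things now and then, are a little off and sometimes report something else, mostly with a low value. They report only what shows in the picture. A call takes as long as a camera call. They do not tell look-alikes from the thing itself.
- r.silhouettes(camera, label): "mask" (420x560 bool, what is visible of it) and "extent" ([left, top, right, bottom] in pixels, round what is visible of it).
The state is a dict: "time_s": time; "joints": joint angles; "dq": joint speeds; "joint_efforts": joint torques, N m; "tcp_pos": TCP position; "ee_rot": TCP orientation; "force": force on the tool from outside, world axes, zero at the start; "ft_torque": the same for the moment, N m; "width": opening from 0.0 (shut) to 1.0 (fully open); "grip_force": force on a finger pad.
Only numpy, scipy, OpenCV 4.12 (cv2) and the standard library are available. Lean on these libraries where they do the work, as an engineer would, in place of code of your own. Each camera call takes 0.05 s, during which the arm holds its last target. There are 200 camera calls.

## Task

Put the glue stock away and count it: lay every twin-barrel cartridge that is on the bench into a cradle of its own in the wooden rack, down on both rails with the nozzle pointing to the far side, and work the hand lever of the stroke counter one full stroke per cartridge, letting it come back up each time, so that the dial, which starts at zero, ends on the number of cartridges racked. Count nothing else, and leave the tin, jar, screwdriver and tape measure alone.

Things in the scene. Friction and masses are not known exactly. Their poses are not given: they have to be found in the camera images.
- cart0_mid (a point): centre of a twin-barrel adhesive cartridge lying flat, either side up (may be absent): two white barrels side by side, together 80 long x 40 wide x 20 thick mm, 90 g; x along the barrels to the nozzle, y across them (grip these 40 mm). Rear flange 56 wide x 20 high mm at x -40 to -45 mm; thin grey nozzle x +40 to +75 mm
- cart0_nozzle (a point): tip of that cartridge's nozzle, 75 mm ahead of cart0_mid along its x
- cart1_mid (a point): centre of a twin-barrel adhesive cartridge lying flat, either side up (may be absent): two white barrels side by side, together 80 long x 40 wide x 20 thick mm, 90 g; x along the barrels to the nozzle, y across them (grip these 40 mm). Rear flange 56 wide x 20 high mm at x -40 to -45 mm; thin grey nozzle x +40 to +75 mm
- cart1_nozzle (a point): tip of that cartridge's nozzle, 75 mm ahead of cart1_mid along its x
- cart2_mid (a point): centre of a twin-barrel adhesive cartridge lying flat, either side up (may be absent): two white barrels side by side, together 80 long x 40 wide x 20 thick mm, 90 g; x along the barrels to the nozzle, y across them (grip these 40 mm). Rear flange 56 wide x 20 high mm at x -40 to -45 mm; thin grey nozzle x +40 to +75 mm
- cart2_nozzle (a point): tip of that cartridge's nozzle, 75 mm ahead of cart2_mid along its x
- cart3_mid (a point): centre of a twin-barrel adhesive cartridge lying flat, either side up (may be absent): two white barrels side by side, together 80 long x 40 wide x 20 thick mm, 90 g; x along the barrels to the nozzle, y across them (grip these 40 mm). Rear flange 56 wide x 20 high mm at x -40 to -45 mm; thin grey nozzle x +40 to +75 mm
- cart3_nozzle (a point): tip of that cartridge's nozzle, 75 mm ahead of cart3_mid along its x
- cart4_mid (a point): centre of a twin-barrel adhesive cartridge lying flat, either side up (may be absent): two white barrels side by side, together 80 long x 40 wide x 20 thick mm, 90 g; x along the barrels to the nozzle, y across them (grip these 40 mm). Rear flange 56 wide x 20 high mm at x -40 to -45 mm; thin grey nozzle x +40 to +75 mm
- cart4_nozzle (a point): tip of that cartridge's nozzle, 75 mm ahead of cart4_mid along its x
- cradle0 (a point): where the centre of a seated cartridge lies in this cradle, 40 mm above the bench; x: along the cartridge, to the far side of the rack where the nozzle must point; y along the rack; z up. A pair of upright dowels on each rail, 28 mm to either side of this point, leaves 44 mm for the 40 mm barrels
- cradle1 (a point): where the centre of a seated cartridge lies in this cradle, 40 mm above the bench; x: along the cartridge, to the far side of the rack where the nozzle must point; y along the rack; z up. A pair of upright dowels on each rail, 28 mm to either side of this point, leaves 44 mm for the 40 mm barrels
- cradle2 (a point): where the centre of a seated cartridge lies in this cradle, 40 mm above the bench; x: along the cartridge, to the far side of the rack where the nozzle must point; y along the rack; z up. A pair of upright dowels on each rail, 28 mm to either side of this point, leaves 44 mm for the 40 mm barrels
- cradle3 (a point): where the centre of a seated cartridge lies in this cradle, 40 mm above the bench; x: along the cartridge, to the far side of the rack where the nozzle must point; y along the rack; z up. A pair of upright dowels on each rail, 28 mm to either side of this point, leaves 44 mm for the 40 mm barrels
- cradle4 (a point): where the centre of a seated cartridge lies in this cradle, 40 mm above the bench; x: along the cartridge, to the far side of the rack where the nozzle must point; y along the rack; z up. A pair of upright dowels on each rail, 28 mm to either side of this point, leaves 44 mm for the 40 mm barrels
- rack: fixed wooden rack, base board 116 x 370 x 8 mm, origin on the bench below the middle cradle, empty at first; five cradles 70 mm apart along its y (cradle0 at -140 mm), x to its far side. Barrels lie on two rails along y, 10 mm thick, tops 30 mm above the bench, at x -29 and +29 mm (48 mm clear between). Dowels: 12 mm thick, round tops 18 mm above the rails. A lip along the near edge, x -53 to -61 mm, 42 mm high, stands behind the flanges
- lever_grip (a point): middle of the black cross bar (20 mm diameter, 50 mm long, level) at the end of the counter's hand lever, on a 140 mm arc about an axle in the case 70 mm above the bench. At rest 151 mm above the bench, fully pressed 70 mm, having also moved 26 mm outwards, away from the case. With the lever up its x axis points level from bar to case
- lever (a joint): hand lever of the counter: 0 up at rest, 0.62 rad fully down at its stop. A spring (2 to 6 N at the bar) brings it up when let go. The last 0.52 rad of a stroke advances the counter one step; on the way up the ratchet slips and the dial stays. An incomplete stroke makes part of a step, which the next full one completes
- dial (a joint): pointer of the counter, on top of its case: 0 at the start, clockwise, 0.5236 rad (one of twelve marks, 30 degrees) per full lever stroke. It cannot be turned back
- dial_centre (a point): centre of the dial on the flat top of the counter's grey case (94 x 52 mm, 120 mm high, fixed), 122 mm above the bench. Its x axis is level and points away from the lever
- wax_tin: bystander: flat round steel tin, 76 mm diameter, 45 mm high; origin at its foot; to be left alone
- jar: bystander: standing amber jar, 66 mm diameter, 75 mm high; origin at its foot; to be left alone
- screwdriver: bystander: screwdriver, 200 mm, lying; origin at its foot; to be left alone
- tape_measure: bystander: black tape measure, 70 x 40 mm, 60 mm high; origin at its foot; to be left alone
Not all that is in view belongs to the job. What is shaped like the part that bears lever_grip but blue is not meant.

How it is judged:
At the end, for the whole second after the job is handed in: Every cartridge present rests in a cradle (centre within 12 mm of its point), nozzle tip over 50 mm beyond the rack's middle line; the dial is within 0.15 rad of 0.5236 rad x the number of cartridges; the lever is back up (below 0.1 rad) ((distance between cart0_mid and cradle0 below 0.012 m or distance between cart0_mid and cradle1 below 0.012 m or distance between cart0_mid and cradle2 below 0.012 m or distance between cart0_mid and cradle3 below 0.012 m or distance between cart0_mid and cradle4 below 0.012 m) and x of each of cart0_nozzle, cart1_nozzle, cart2_nozzle, cart3_nozzle, cart4_nozzle in the frame of rack above 0.05 m and linear speed of each of cart0, cart1, cart2, cart3, cart4 below 0.03 m/s and (distance between cart1_mid and cradle0 below 0.012 m or distance between cart1_mid and cradle1 below 0.012 m or distance between cart1_mid and cradle2 below 0.012 m or distance between cart1_mid and cradle3 below 0.012 m or distance between cart1_mid and cradle4 below 0.012 m) and (distance between cart2_mid and cradle0 below 0.012 m or distance between cart2_mid and cradle1 below 0.012 m or distance between cart2_mid and cradle2 below 0.012 m or distance between cart2_mid and cradle3 below 0.012 m or distance between cart2_mid and cradle4 below 0.012 m) and (distance between cart3_mid and cradle0 below 0.012 m or distance between cart3_mid and cradle1 below 0.012 m or distance between cart3_mid and cradle2 below 0.012 m or distance between cart3_mid and cradle3 below 0.012 m or distance between cart3_mid and cradle4 below 0.012 m) and (distance between cart4_mid and cradle0 below 0.012 m or distance between cart4_mid and cradle1 below 0.012 m or distance between cart4_mid and cradle2 below 0.012 m or distance between cart4_mid and cradle3 below 0.012 m or distance between cart4_mid and cradle4 below 0.012 m) and ((height (world z) of cart0_mid below -50 m and height (world z) of dial_centre above -1 m) or (height (world z) of cart1_mid below -50 m and height (world z) of dial_centre above -1 m) or (height (world z) of cart2_mid below -50 m and height (world z) of dial_centre above -1 m) or (height (world z) of cart3_mid below -50 m and height (world z) of dial_centre above -1 m) or value of joint dial above 1.9444 rad) and ((height (world z) of cart0_mid below -50 m and height (world z) of dial_centre above -1 m) or (height (world z) of cart1_mid below -50 m and height (world z) of dial_centre above -1 m) or (height (world z) of cart2_mid below -50 m and height (world z) of dial_centre above -1 m) or (height (world z) of cart4_mid below -50 m and height (world z) of dial_centre above -1 m) or value of joint dial above 1.9444 rad) and ((height (world z) of cart0_mid below -50 m and height (world z) of dial_centre above -1 m) or (height (world z) of cart1_mid below -50 m and height (world z) of dial_centre above -1 m) or (height (world z) of cart3_mid below -50 m and height (world z) of dial_centre above -1 m) or (height (world z) of cart4_mid below -50 m and height (world z) of dial_centre above -1 m) or value of joint dial above 1.9444 rad) and ((height (world z) of cart0_mid below -50 m and height (world z) of dial_centre above -1 m) or (height (world z) of cart2_mid below -50 m and height (world z) of dial_centre above -1 m) or (height (world z) of cart3_mid below -50 m and height (world z) of dial_centre above -1 m) or (height (world z) of cart4_mid below -50 m and height (world z) of dial_centre above -1 m) or value of joint dial above 1.9444 rad) and ((height (world z) of cart1_mid below -50 m and height (world z) of dial_centre above -1 m) or (height (world z) of cart2_mid below -50 m and height (world z) of dial_centre above -1 m) or (height (world z) of cart3_mid below -50 m and height (world z) of dial_centre above -1 m) or (height (world z) of cart4_mid below -50 m and height (world z) of dial_centre above -1 m) or value of joint dial above 1.9444 rad) and ((height (world z) of cart0_mid below -50 m and height (world z) of dial_centre above -1 m) or (height (world z) of cart1_mid below -50 m and height (world z) of dial_centre above -1 m) or (height (world z) of cart2_mid below -50 m and height (world z) of dial_centre above -1 m) or (height (world z) of cart3_mid below -50 m and height (world z) of dial_centre above -1 m) or (height (world z) of cart4_mid below -50 m and height (world z) of dial_centre above -1 m) or value of joint dial above 2.46799 rad) and (height (world z) of cart0_mid above -50 m or value of joint dial below 2.2444 rad) and (height (world z) of cart1_mid above -50 m or value of joint dial below 2.2444 rad) and (height (world z) of cart2_mid above -50 m or value of joint dial below 2.2444 rad) and (height (world z) of cart3_mid above -50 m or value of joint dial below 2.2444 rad) and (height (world z) of cart4_mid above -50 m or value of joint dial below 2.2444 rad) and (height (world z) of any of cart0_mid, cart1_mid above -50 m or value of joint dial below 1.7208 rad) and (height (world z) of any of cart0_mid, cart2_mid above -50 m or value of joint dial below 1.7208 rad) and (height (world z) of any of cart0_mid, cart3_mid above -50 m or value of joint dial below 1.7208 rad) and (height (world z) of any of cart0_mid, cart4_mid above -50 m or value of joint dial below 1.7208 rad) and (height (world z) of any of cart1_mid, cart2_mid above -50 m or value of joint dial below 1.7208 rad) and (height (world z) of any of cart1_mid, cart3_mid above -50 m or value of joint dial below 1.7208 rad) and (height (world z) of any of cart1_mid, cart4_mid above -50 m or value of joint dial below 1.7208 rad) and (height (world z) of any of cart2_mid, cart3_mid above -50 m or value of joint dial below 1.7208 rad) and (height (world z) of any of cart2_mid, cart4_mid above -50 m or value of joint dial below 1.7208 rad) and (height (world z) of any of cart3_mid, cart4_mid above -50 m or value of joint dial below 1.7208 rad) and value of joint dial between 1.4208 and 2.76799 rad and value of joint lever below 0.1 rad); the robot touches nothing.
It fails at once if a bystander object is disturbed (moved more than 30 mm) (distance of any of wax_tin, jar, screwdriver, tape_measure from where it was at the start of the episode above 0.03 m).
Of cart0, cart1, cart2, cart3, cart4 only 3 to 5 are there at a start; the rules pass over those that are not, and their reading is None.
At some moment in a run one of cart0, cart1, cart2, cart3, cart4 may be knocked a few centimetres aside while the robot is not near it.
Once in a run the grip may slacken for a moment while it holds something.
It also fails if it takes over 210 s, if anything falls off the work surface, if the arm or the gripper's body presses on something with over 40 N, if the wrist force passes 120 N, or if a joint passes its speed limit or range.

## Working session

There is one attempt and no reset: what is moved stays moved. The work goes in short steps, Python scripts to look and compute and a tool call to move; the robot and the scene stay as the last step left them, time stands still between calls to the robot, and variables do not carry over. Pictures are saved under pics/ and viewed, at most 15 in all, crops included, and the job is handed in when it is done.

Besides the shell and the picture viewer there is one more tool, called by a JSON object that holds its "fn" and its "kwargs". play_rows: Moves the arm, as the interface text tells. Its arguments: {"type":"object","properties":{"deltas":{"type":"array","items":{"type":"array","items":{"type":"array","items":{"type":"number"}}}},"grip":{"type":"number"}},"required":["deltas"]}

```bash
mkdir -p pics; ls; python3 - <<'E'
from station import r
import cv2,numpy as np
for c in("top","side"):
    im=r.camera(c); cv2.imwrite(f"pics/{c}0.png",im[:,:,::-1])
    k=r.calibration(c); print(c,np.round(k["camera_matrix"],1).tolist(),np.round(k["extrinsics"],3).tolist())
    for l in("cart0_mid","rack","lever_grip","dial_centre"):
        print(l,[(round(d["conf"],2),d["extent"]) for d in r.silhouettes(c,l)])
print(r.get_state())
E
```

```text
pics
top [[492.6, 0.0, 286.8], [0.0, 492.6, 207.3], [0.0, 0.0, 1.0]] [[0.013, -0.99, 0.143, 0.324], [-1.0, -0.014, -0.009, 0.011], [0.011, -0.143, -0.99, 1.669], [0.0, 0.0, 0.0, 1.0]]
cart0_mid [(0.86, [204.9, 209.8, 218.4, 243.0])]
rack [(0.68, [268.0, 178.7, 383.8, 222.2])]
lever_grip [(0.64, [461.6, 142.6, 483.6, 164.8]), (0.63, [417.5, 225.0, 436.3, 249.9]), (0.39, [158.1, 221.5, 172.7, 248.4]), (0.39, [193.1, 175.9, 209.5, 205.4])]
dial_centre [(0.82, [380.6, 225.3, 439.7, 293.4]), (0.58, [430.4, 143.9, 482.9, 219.6])]
side [[528.4, 0.0, 285.9], [0.0, 528.4, 211.0], [0.0, 0.0, 1.0]] [[0.916, -0.261, 0.304, 0.088], [-0.4, -0.564, 0.723, -1.176], [-0.017, -0.784, -0.621, 1.138], [0.0, 0.0, 0.0, 1.0]]
cart0_mid [(0.7, [218.4, 197.1, 252.5, 208.0])]
rack [(0.96, [263.1, 221.4, 359.3, 312.2])]
lever_grip [(0.78, [291.7, 309.4, 324.6, 337.5]), (0.77, [423.2, 319.8, 459.9, 343.6]), (0.43, [220.5, 194.8, 250.9, 209.8])]
dial_centre [(0.84, [238.0, 307.7, 324.0, 370.3]), (0.57, [358.6, 318.4, 456.2, 390.5]), (0.19, [224.4, 222.4, 258.9, 239.6])]
{'time_s': 0.5, 'joints': array([ 1.22138193e+00,  2.99933514e-01,  1.52103506e+00, -2.84461742e-05,
        1.32067424e+00, -6.66020431e-02]), 'dq': array([ 0.0003121 , -0.00181216,  0.00057856,  0.00014487,  0.00070585,
       -0.00137338]), 'joint_efforts': array([-1.69075953e-03, -5.43026948e+01, -3.61800098e+01, -1.12250034e-04,
        9.01567983e-04, -4.00723167e-06]), 'tcp_pos': array([0.15348581, 0.52813309, 0.25624734]), 'ee_rot': array([ 4.42748316e-01,  3.11022089e+00, -8.60474481e-05]), 'force': array([0.59581789, 0.09969962, 0.28854988]), 'ft_torque': array([ 0.05983105,  0.00311815, -0.01727804]), 'grip_force': 0.0, 'width': 0.9955066664519842}
```

```bash
python3 - <<'E'
import cv2,numpy as np
a=cv2.imread("pics/top0.png"); cv2.imwrite("pics/t1.png",cv2.resize(a[110:340,120:500],(798,483),interpolation=cv2.INTER_CUBIC))
a=cv2.imread("pics/side0.png"); cv2.imwrite("pics/s1.png",cv2.resize(a[130:420,120:500],(786,600),interpolation=cv2.INTER_CUBIC))
E
```

```text
(no output)
```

View pics/t1.png

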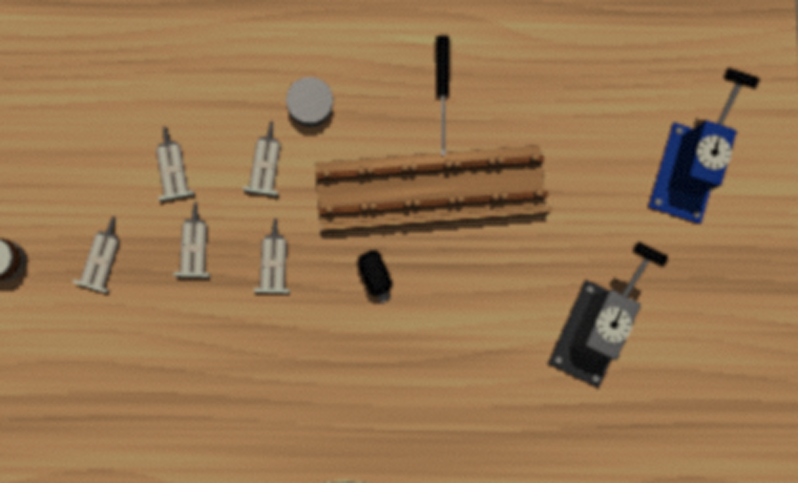

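View pics/s1.png

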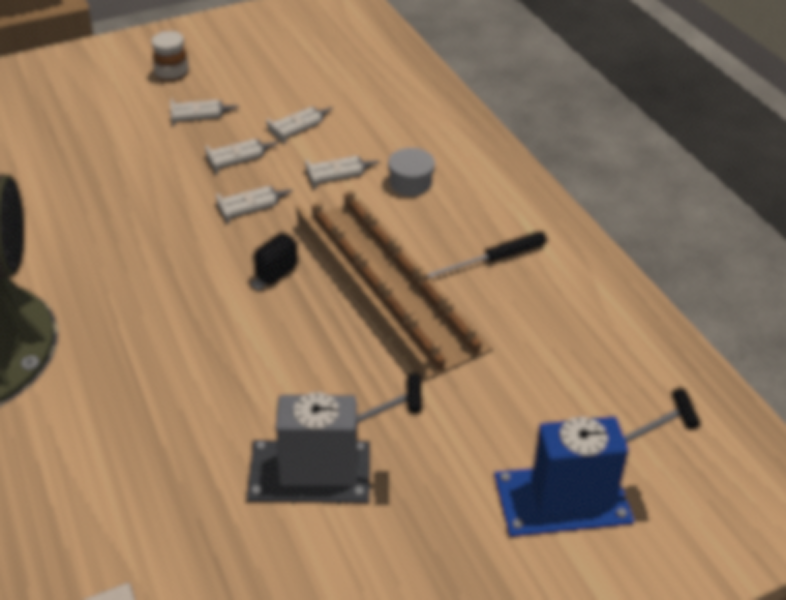

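Two counters show: grey (top crop 600,330; lever bar at about px 430,231) and blue (lever at about px 473,147). The grey one is meant, because blue is excluded. There are five cartridges at the left with nozzles pointing up (+x). The rack's lip is on the near side.

```bash
cat > h.py <<'E'
from station import r
import cv2,numpy as np
from scipy.optimize import minimize
CAL={c:r.calibration(c) for c in("top","side")}
def proj(c,P):
    E=np.linalg.inv(CAL[c]["extrinsics"]); p=np.asarray(P,float)@E[:3,:3].T+E[:3,3]
    q=p@np.array(CAL[c]["camera_matrix"]).T; return q[:,:2]/q[:,2:]
def ray(c,uv,z):
    E=CAL[c]["extrinsics"]; d=E[:3,:3]@np.linalg.solve(CAL[c]["camera_matrix"],[uv[0],uv[1],1]); o=E[:3,3]
    return o+d*(z-o[2])/d[2]
def tri(uvs):   # {cam:uv} -> point, least squares
    A=np.zeros((3,3));b=np.zeros(3)
    for c,uv in uvs.items():
        E=CAL[c]["extrinsics"]; d=E[:3,:3]@np.linalg.solve(CAL[c]["camera_matrix"],[uv[0],uv[1],1]); d/=np.linalg.norm(d)
        M=np.eye(3)-np.outer(d,d); A+=M; b+=M@E[:3,3]
    return np.linalg.solve(A,b)
def box(x0,x1,y,z):
    return np.array([[a,b,c] for a in(x0,x1) for b in(-y,y) for c in(-z,z)])/1e3
def pose(P,x,y,z,yaw):
    c,s=np.cos(yaw),np.sin(yaw); return P@np.array([[c,s,0],[-s,c,0],[0,0,1]])+[x,y,z]
S=6
def render(c,boxes,off,shape):
    m=np.zeros((shape[0]*S,shape[1]*S),np.uint8)
    for B in boxes:
        q=(proj(c,B)-off+.5)*S-.5
        cv2.fillConvexPoly(m,cv2.convexHull(np.round(q*16).astype(np.int32)),255,shift=4)
    return cv2.resize(m,(shape[1],shape[0]),interpolation=cv2.INTER_AREA)/255.
CART=[box(-40,40,20,10),box(-45,-40,28,10)]
def whiteness(im):  # cartridge white vs wood: blue channel high
    return np.clip((im[:,:,2].astype(float)-85)/70,0,1)
def fit(imgs,x0,boxes=CART,cams=("top","side"),free_z=True):
    g=pose(np.vstack(boxes),*x0); data={}
    for c in cams:
        q=proj(c,g); lo=np.floor(q.min(0)-6).astype(int); hi=np.ceil(q.max(0)+6).astype(int)
        data[c]=(lo,whiteness(imgs[c])[lo[1]:hi[1],lo[0]:hi[0]])
    sc=np.array([.004,.004,.004,.06])
    def cost(u):
        p=np.array(x0)+u*sc
        if not free_z:p[2]=x0[2]
        return sum(((render(c,[pose(B,*p) for B in boxes],o,w.shape)-w)**2).sum()/w.shape[0] for c,(o,w) in data.items())
    s=minimize(cost,np.zeros(4),method="Nelder-Mead",options=dict(initial_simplex=np.vstack([np.zeros(4),np.eye(4)*2]),xatol=.02,fatol=1e-4,maxiter=300))
    p=np.array(x0)+s.x*sc
    if not free_z:p[2]=x0[2]
    return p,s.fun
E
python3 - <<'E'
from h import *
a=cv2.imread("pics/top0.png")[:,:,::-1]; b=cv2.imread("pics/side0.png")[:,:,::-1]
for n,uv in dict(A=(201.5,190),B=(246,189),C=(168,234),D=(212,228),E=(249.5,235)).items():
    w=ray("top",uv,.02); yaw={"A":.12,"B":-.15,"C":-.3,"D":-.05,"E":0}[n]
    p,f=fit({"top":a,"side":b},[w[0],w[1],.01,yaw]); print(n,np.round(p*1000,1),round(f,3), "px val", a[int(uv[1]),int(uv[0])])
    p,f=fit({"top":a,"side":b},[w[0],w[1],.01,yaw],cams=("top",),free_z=False); print("  top",np.round(p*1000,1),round(f,3))
# rack crops
t=cv2.resize(a[172:232,264:390],(798,380),interpolation=cv2.INTER_CUBIC); s=cv2.resize(b[215:320,255:370],(600,548),interpolation=cv2.INTER_CUBIC)
cv2.imwrite("pics/rt.png",t[:,:,::-1]); cv2.imwrite("pics/rs.png",s[:,:,::-1])
E
```

```text
A [616.  288.3  24.4 218.9] 7.318 px val [167 156 135]
  top [618.3 289.6  10.  202.1] 2.592
B [ 626.5  138.7   24.1 -152.4] 6.367 px val [154 142 124]
  top [ 628.7  139.3   10.  -127.1] 2.419
C [ 467.8  398.8   21.5 -307.2] 6.115 px val [170 157 137]
  top [ 468.   399.    10.  -297.3] 2.888
D [490.2 251.3  21.6  12.7] 5.962 px val [168 155 135]
  top [492.1 249.7  10.   16.2] 2.587
E [465.9 120.4  22.   -3.9] 5.983 px val [170 157 137]
  top [466.8 121.9  10.   -6.6] 2.494
```

View pics/rt.png

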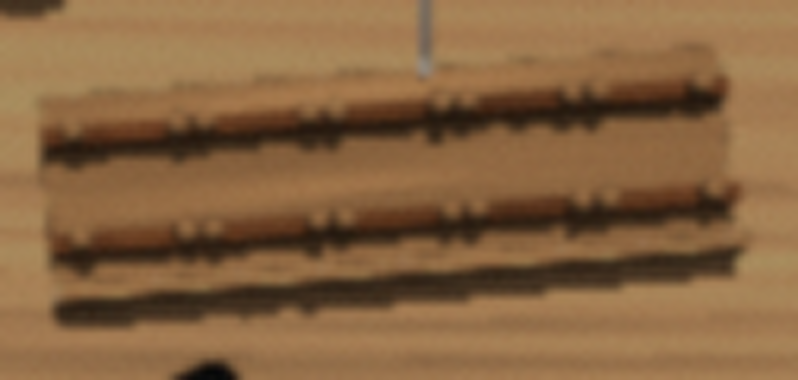

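View pics/rs.png

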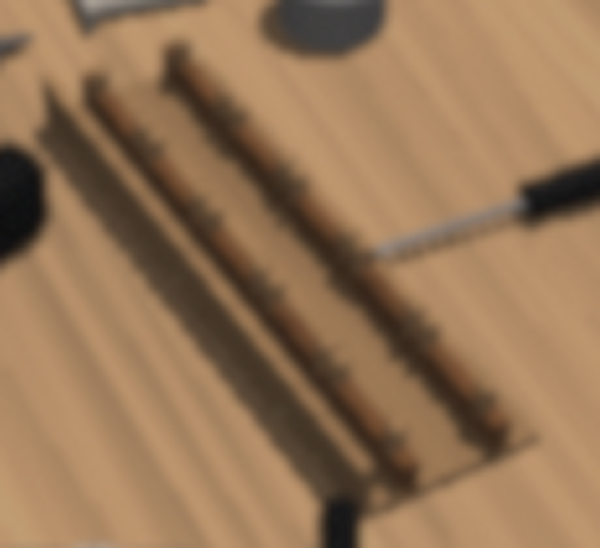

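Both crops show the rack clearly: two rails with dowel pairs (pale tops in the top view) and the lip on the near side. Next I'll fit the dowel tops and refine the cartridges with a colour-ratio mask.

```bash
python3 - <<'E'
s=open('h.py').read()
a=s.index("    return np.clip((im[:,:,2]"); b=s.index("def fit(")
s=s[:a]+"    f=im.astype(float); return np.clip((f[:,:,2]/np.maximum(f[:,:,0],1)-.62)/.16,0,1)*(f[:,:,2]>85)\n"+s[b:]
open('h.py','w').write(s)
E
python3 - <<'E'
from h import *
from scipy.optimize import least_squares
a=cv2.imread("pics/top0.png")[:,:,::-1]; b=cv2.imread("pics/side0.png")[:,:,::-1]
I={"top":a,"side":b}
for n,uv in dict(A=(201.5,190),B=(246,189),C=(168,234),D=(212,228),E=(249.5,235)).items():
    w=ray("top",uv,.02); yaw={"A":.2,"B":-.13,"C":-.3,"D":.01,"E":0}[n]
    p,f=fit(I,[w[0],w[1],.01,yaw]); q,_=fit(I,[w[0],w[1],.01,yaw],free_z=False); print(n,np.round(p*1000,1),round(f,3),np.round(q*1000,1))
far=[(73,130),(183,125),(207,125),(308,117),(337,115),(440,105),(468,100),(573,95),(600,92),(705,85)]
near=[(80,238),(187,230),(213,228),(318,218),(347,215),(453,208),(478,208),(582,200),(610,197),(715,188)]
ys=[168,112,98,42,28,-28,-42,-98,-112,-168]
M=np.array([[29,y,47] for y in ys]+[[-29,y,47] for y in ys])/1e3
px=(np.array(far+near)+.5)/6.333-.5+[264,172]
def res(u): return (proj("top",pose(M,u[0],u[1],0,u[2]))-px).ravel()
s=least_squares(res,[.58,-.05,0.07],loss="soft_l1"); u=s.x; print("rack",np.round(u*1000,1)); print(np.round(res(u).reshape(-1,2),1).T.tolist())
# overlay both
base=[[x,y,z] for x in(-58,58) for y in(-185,185) for z in (0,8)]
P=np.vstack([M,np.array(base)/1e3,[[-.057,-.185,.042],[-.057,.185,.042]]])
out=[]
for c,(x0,y0,x1,y1),k in(("top",(264,172,390,232),6),("side",(255,215,375,320),5)):
    t=cv2.resize(I[c][y0:y1,x0:x1],None,fx=k,fy=k,interpolation=cv2.INTER_CUBIC)[:,:,::-1].copy()
    for q in proj(c,pose(P,u[0],u[1],0,u[2])):
        cv2.drawMarker(t,tuple(int(v) for v in (q-[x0,y0]+.5)*k),(0,255,0),cv2.MARKER_CROSS,8,1)
    out.append(t)
w=max(t.shape[1] for t in out)
o=np.vstack([cv2.copyMakeBorder(t,0,0,0,w-t.shape[1],0) for t in out]); s=min(1,600/o.shape[0]); cv2.imwrite("pics/ov.png",cv2.resize(o,None,fx=s,fy=s))
for c in("top","side"):
    for d in r.silhouettes(c,"lever_grip")[:2]:
        ys_,xs_=np.nonzero(d["mask"]); print(c,d["conf"],xs_.mean(),ys_.mean(),len(xs_))
E
```

```text
A [617.4 287.7  16.6 223.2] 3.783 [619.  289.6  10.  199.7]
B [ 627.   138.5   15.5 -117.5] 2.825 [ 628.2  139.2   10.  -113.1]
C [ 468.4  399.4   15.1 -308.2] 3.528 [ 468.8  402.    10.  -267.5]
D [490.4 248.6  16.1  10.5] 3.276 [491.4 250.1  10.    9.7]
E [467.3 121.1  13.5  -9.4] 2.752 [468.  121.7  10.    2.5]
rack [ 595.3 -133.3   91.6]
[[-0.1, -0.8, -0.4, 0.3, -0.1, 0.3, 0.0, 0.1, -0.1, -0.1, 0.1, -0.0, 0.1, 0.2, -0.2, -0.2, 0.1, 0.3, 0.1, 0.2], [0.1, -0.3, -0.7, -0.7, -0.7, -0.4, 0.1, -0.3, -0.2, -0.3, 0.2, 0.2, 0.2, 0.5, 0.6, 0.5, 0.1, 0.1, 0.3, 0.4]]
top 0.64 471.1179775280899 150.46067415730337 178
top 0.63 426.7542857142857 234.81714285714287 175
side 0.78 313.20512820512823 321.93589743589746 312
side 0.77 444.6067073170732 329.8628048780488 328
```

View pics/ov.png

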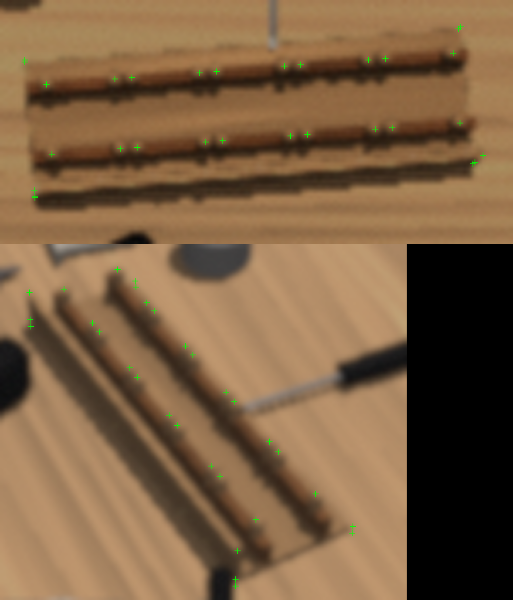

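The rack fits at (595, −133) mm with yaw about 0.092. Its overlay agrees with both views to about 1 px. Starting with cartridge E (px 249,235).

```bash
cat >> h.py <<'E'
def go(x,y,z,yaw,st=None):  # mm, rad: prints turn(deg about tool z) and then shift in tool axes
    from scipy.spatial.transform import Rotation as R
    st=r.get_state(); M=R.from_rotvec(st["ee_rot"]).as_matrix(); psi=np.arctan2(-M[0,1],M[1,1])
    d=(yaw-psi+np.pi/2)%np.pi-np.pi/2
    T=M@R.from_rotvec([0,0,-d]).as_matrix(); v=T.T@(np.array([x,y,z])-st["tcp_pos"]*1e3)
    print("t",round(st["time_s"],1),"turn z",round(np.degrees(-d),1),"then shift",np.round(v,1),"now",np.round(st["tcp_pos"]*1e3,1),"psi",round(psi,3),"tilt",np.round(M[:,2],3))
RK=(595.3,-133.3,.092)
def cradle(i,dx=-1,dy=0):
    c,s=np.cos(RK[2]),np.sin(RK[2]); y=-140+70*i+dy; return RK[0]+c*dx-s*y,RK[1]+s*dx+c*y
E
python3 -c "
from h import *
go(467.5,121.5,100,-.003)
for i in range(5): print(np.round(cradle(i),1))"
```

```text
t 0.6 turn z -16.0 then shift [-315.2 -405.7  156.3] now [153.5 528.1 256.3] psi -0.283 tilt [ 0. -0. -1.]
[ 607.2 -272.8]
[ 600.7 -203.1]
[ 594.3 -133.4]
[587.9 -63.7]
[581.4   6. ]
```

{"fn": "play_rows", "kwargs": {"deltas": [[[0,0,0,0,0,-8],[0,0,0,0,0,-8],[-36,-46,10,0,0,0],[-35,-45,15,0,0,0],[-35,-45,20,0,0,0],[-35,-45,20,0,0,0],[-35,-45,20,0,0,0],[-35,-45,20,0,0,0],[-35,-45,20,0,0,0],[-35,-45,20,0,0,0],[-34,-44.7,11.3,0,0,0],[0,0,0,0,0,0],[0,0,0,0,0,0]]], "grip": 0.3}}

```text
time_s: 2.22
tcp_pos: [0.4668, 0.1215, 0.1]
ee_rot: [-0.006, -3.141, -0.0]
force: [-1.0, 0.8, -0.7]
width: 0.701
grip_force: 0.0
```

```bash
python3 -c "
from h import *
go(467.5,121.5,28,-.003); print(r.get_state()['width'])
c='side'; im=r.camera(c); cv2.imwrite('pics/g1.png',cv2.resize(im[130:300,150:400],(800,544),interpolation=cv2.INTER_CUBIC)[:,:,::-1])"
```

```text
t 2.2 turn z -0.1 then shift [-0.7 -0.  72. ] now [466.8 121.5 100. ] psi -0.004 tilt [-0.  0. -1.]
0.7013183981227189
```

View pics/g1.png

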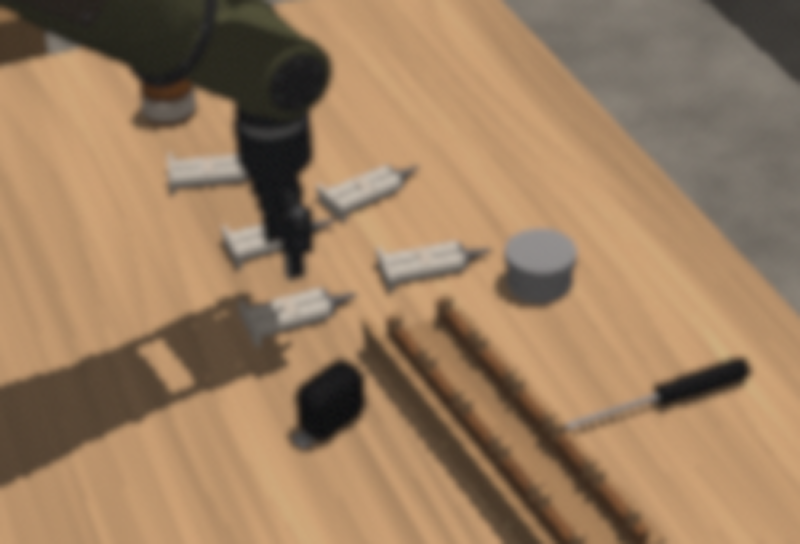

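The gripper stands above cartridge E, which lies at about crop (300,310). Descending and gripping.

{"fn": "play_rows", "kwargs": {"deltas": [[[0,0,40,0,0,0],[0,0,22,0,0,0],[0,0,6,0,0,0],[0,0,4,0,0,0],[0,0,0,0,0,0]]]}}

```text
time_s: 2.9
tcp_pos: [0.4673, 0.1217, 0.0286]
ee_rot: [0.005, 3.141, 0.0]
force: [-0.2, -1.1, -0.1]
width: 0.697
grip_force: 0.0
```

{"fn": "play_rows", "kwargs": {"deltas": [[[0,0,0,0,0,0],[0,0,0,0,0,0],[0,0,0,0,0,0],[0,0,0,0,0,0],[0,0,0,0,0,0],[0,0,-20,0,0,0],[0,0,-40,0,0,0],[0,0,-42,0,0,0],[0,0,0,0,0,0]]], "grip": 1}}

```text
time_s: 4.03
tcp_pos: [0.4683, 0.1216, 0.133]
ee_rot: [0.006, 3.136, 0.002]
force: [-0.3, 0.2, -1.0]
width: 0.438
grip_force: 60.7
```

```bash
python3 -c "
from h import *
go(*cradle(4),90,.092)"
```

```text
t 4.0 turn z -5.5 then shift [-101.8 -125.5   43.6] now [468.3 121.6 133. ] psi -0.004 tilt [ 0.006  0.001 -1.   ]
```

{"fn": "play_rows", "kwargs": {"deltas": [[[0,0,0,0,0,-5.5],[-34,-42,0,0,0,0],[-34,-42,0,0,0,0],[-34,-41.5,0,0,0,0],[0,0,20,0,0,0],[0,0,20,0,0,0],[0,0,0,0,0,0],[0,0,0,0,0,0]]]}}

```text
time_s: 5.03
tcp_pos: [0.5803, 0.0059, 0.0903]
ee_rot: [-0.145, 3.138, -0.0]
force: [0.2, -0.3, -0.5]
width: 0.444
grip_force: 60.7
```

```bash
python3 - <<'E'
from h import *
go(*cradle(4),90,.092)
im={c:r.camera(c) for c in("top","side")}
u=cradle(4)
t=cv2.resize(im["top"][172:232,240:310],None,fx=8,fy=8,interpolation=cv2.INTER_CUBIC); s=cv2.resize(im["side"][195:265,230:310],None,fx=8,fy=8,interpolation=cv2.INTER_CUBIC)
t=cv2.copyMakeBorder(t,0,s.shape[0]-t.shape[0],0,0,0)
o=np.hstack([t,s]);k=800/o.shape[1]; cv2.imwrite("pics/p1.png",cv2.resize(o,None,fx=k,fy=k)[:,:,::-1])
E
```

```text
t 5.0 turn z 0.0 then shift [-1.1  0.1  0.3] now [580.3   5.9  90.3] psi 0.093 tilt [ 0. -0. -1.]
```

View pics/p1.png

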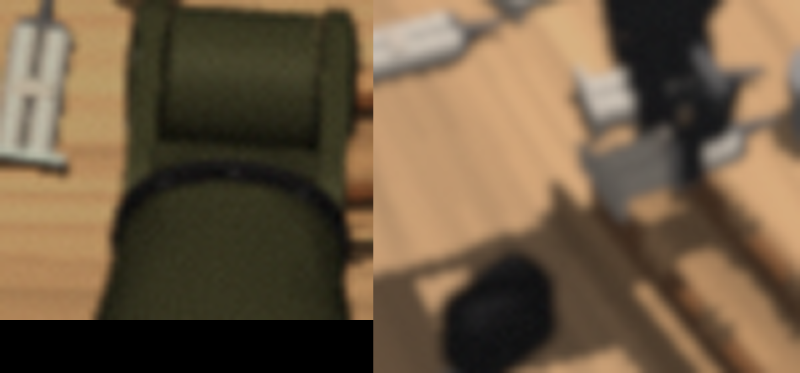

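The arm hides the place from above. The side view shows the cartridge held over the first cradle. Lowering it while watching force.

{"fn": "play_rows", "kwargs": {"deltas": [[[-1,0,8,0,0,0],[0,0,6,0,0,0],[0,0,5,0,0,0],[0,0,5,0,0,0],[0,0,3,0,0,0],[0,0,0,0,0,0]]]}}

```text
time_s: 5.88
tcp_pos: [0.5811, 0.0059, 0.0627]
ee_rot: [0.145, -3.138, -0.0]
force: [0.1, 1.1, -0.4]
width: 0.442
grip_force: 60.7
```

{"fn": "play_rows", "kwargs": {"deltas": [[[0,0,3,0,0,0],[0,0,1,0,0,0],[0,0,0,0,0,0]]]}}

```text
time_s: 6.25
tcp_pos: [0.5812, 0.0059, 0.0591]
ee_rot: [-0.145, 3.138, -0.0]
force: [-1.0, 0.8, 2.1]
width: 0.443
grip_force: 61.1
```

{"fn": "play_rows", "kwargs": {"deltas": [[[0,0,0,0,0,0],[0,0,0,0,0,0],[0,0,0,0,0,0],[0,0,-20,0,0,0],[0,0,-40,0,0,0],[0,0,-20,0,0,0],[45,45,0,0,0,0],[45,45,0,0,0,0],[0,45,0,0,0,0],[0,45,0,0,0,0],[0,0,0,0,0,0]]], "grip": 0.32}}

```text
time_s: 7.62
tcp_pos: [0.4765, 0.1776, 0.1404]
ee_rot: [-0.15, 3.136, 0.001]
force: [0.1, -0.1, 0.7]
width: 0.683
grip_force: 0.0
```

```bash
cat >> h.py <<'E'
CARTS=dict(A=(619,288.5,.21),B=(628,139,-.12),C=(468.5,401,-.28),D=(491,249.5,.01))
def look(free=("A","B","C","D"),placed=(),cams=("top","side")):
    I={c:r.camera(c) for c in cams}
    for n in free:
        x,y,w=CARTS[n]; p,f=fit(I,[x/1e3,y/1e3,.01,w],cams=cams,free_z=False); print(n,np.round(p*1e3,1),"cost",round(f,2))
    for i in placed:
        x,y=cradle(i); p,f=fit(I,[x/1e3,y/1e3,.04,RK[2]],cams=cams); q,g=fit(I,[x/1e3,y/1e3,.04,RK[2]],cams=("top",),free_z=False)
        print("cradle",i,"want",np.round([x,y],1),"got",np.round(p*1e3,1),round(f,2),"top",np.round(q*1e3,1),round(g,2))
    return I
E
python3 -c "
from h import *
I=look(placed=(4,)); go(628,139,100,-.115)
cv2.imwrite('pics/q1.png',cv2.resize(np.hstack([I['top'][120:270,150:350],I['side'][150:300,200:400]]),None,fx=2,fy=2,interpolation=cv2.INTER_CUBIC)[:,:,::-1])"
```

```text
A [619.  289.8  10.  217.8] cost 3.32
B [ 628.4  138.8   10.  -122.3] cost 4.34
C [ 468.6  400.8   10.  -297.7] cost 3.07
D [492.  253.3  10.   39.8] cost 9.9
cradle 4 want [581.4   6. ] got [580.8   5.1  45.5  77.5] 3.43 top [581.5   5.   40.   74.1] 0.38
t 7.7 turn z 11.9 then shift [-154.3  -18.8   40.1] now [476.8 175.4 139.9] psi 0.093 tilt [ 0.001  0.    -1.   ]
```

View pics/q1.png

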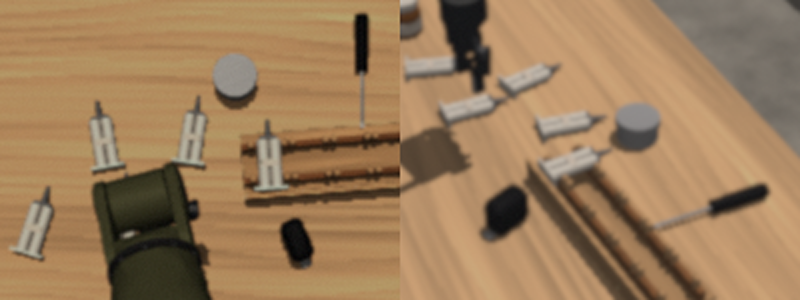

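Cartridge E is seated in cradle 4, within 1 mm of its point in the top view. Next is B.

{"fn": "play_rows", "kwargs": {"deltas": [[[0,0,0,0,0,6],[0,0,0,0,0,6.1],[-50,-6,10,0,0,0],[-52,-6,10,0,0,0],[-52,-7,20,0,0,0],[0,0,40,0,0,0],[0,0,22,0,0,0],[0,0,6,0,0,0],[0,0,3.7,0,0,0],[0,0,0,0,0,0],[0,0,0,0,0,0]]]}}

```text
time_s: 9.1
tcp_pos: [0.6277, 0.1384, 0.0283]
ee_rot: [0.186, 3.135, 0.0]
force: [0.4, 0.1, -1.1]
width: 0.676
grip_force: 0.0
```

{"fn": "play_rows", "kwargs": {"deltas": [[[0,0,0,0,0,0],[0,0,0,0,0,0],[0,0,0,0,0,0],[0,0,0,0,0,0],[0,0,0,0,0,0],[0,0,-20,0,0,0],[0,0,-40,0,0,0],[0,0,-22,0,0,0],[0,0,0,0,0,0],[0,0,0,0,0,0]]], "grip": 1}}

```text
time_s: 10.35
tcp_pos: [0.6269, 0.1382, 0.1086]
ee_rot: [-0.186, -3.135, 0.0]
force: [0.3, 0.3, -2.1]
width: 0.439
grip_force: 60.3
```

```bash
python3 -c "
from h import *
go(*cradle(3,-2),90,.092)"
```

```text
t 10.3 turn z -12.1 then shift [  58.4 -197.4   18.7] now [626.9 138.2 108.6] psi -0.119 tilt [-0.001 -0.    -1.   ]
```

{"fn": "play_rows", "kwargs": {"deltas": [[[0,0,0,0,0,-6],[0,0,0,0,0,-6.1],[14,-49,0,0,0,0],[15,-49,0,0,0,0],[15,-49,0,0,0,0],[14.4,-50.4,0,0,0,0],[0,0,10,0,0,0],[0,0,8.7,0,0,0],[0,0,0,0,0,0],[0,0,0,0,0,0]]]}}

```text
time_s: 11.6
tcp_pos: [0.5876, -0.0628, 0.0905]
ee_rot: [0.147, -3.138, -0.0]
force: [0.8, 0.2, -1.4]
width: 0.441
grip_force: 60.3
```

```bash
python3 -c "
from h import *
go(*cradle(3,-2),59,.092); print(r.get_state()['width'])"
```

```text
t 11.6 turn z 0.1 then shift [ 0.8 -0.9 31.5] now [587.6 -62.8  90.5] psi 0.094 tilt [-0.  0. -1.]
0.44097389583659763
```

{"fn": "play_rows", "kwargs": {"deltas": [[[0.8,-0.9,8,0,0,0],[0,0,6,0,0,0],[0,0,5,0,0,0],[0,0,5,0,0,0],[0,0,3,0,0,0],[0,0,3,0,0,0],[0,0,1.5,0,0,0],[0,0,0,0,0,0]]]}}

```text
time_s: 12.6
tcp_pos: [0.5867, -0.0645, 0.059]
ee_rot: [0.145, -3.138, -0.0]
force: [0.7, 2.7, -2.2]
width: 0.441
grip_force: 60.3
```

{"fn": "play_rows", "kwargs": {"deltas": [[[0,0,0,0,0,0],[0,0,0,0,0,0],[0,0,0,0,0,0],[0,0,-20,0,0,0],[0,0,-40,0,0,0],[0,0,0,0,0,0],[15,50,0,0,0,0],[15,50,0,0,0,0],[15,50,0,0,0,0],[15,50,0,0,0,0],[15,50,0,0,0,0],[15,50,0,0,0,0],[0,0,0,0,0,0]]], "grip": 0.32}}

```text
time_s: 14.22
tcp_pos: [0.4681, 0.2282, 0.1194]
ee_rot: [-0.151, 3.138, 0.0]
force: [-0.8, -0.3, 0.8]
width: 0.676
grip_force: 0.0
```

```bash
python3 -c "
from h import *
I=look(free=('A','C','D'),placed=(4,3)); go(*CARTS['D'][:2],100,CARTS['D'][2])"
```

```text
A [619.1 289.8  10.  218.1] cost 3.36
C [ 467.7  400.9   10.  -262.3] cost 4.15
D [495.2 253.5  10.   39.5] cost 10.4
cradle 4 want [581.4   6. ] got [580.9   5.   44.8  75.8] 9.89 top [581.4   5.   40.   74.6] 0.46
cradle 3 want [587.9 -63.7] got [586.3 -65.2  46.4  97. ] 9.11 top [587.  -65.5  40.   81.9] 0.78
t 14.3 turn z 4.8 then shift [-21.9  23.5  19.3] now [469.3 225.8 119.3] psi 0.093 tilt [ 0. -0. -1.]
```

Both are seated. Next is A, whose fit is unobstructed, into cradle 2.

```bash
python3 -c "
from h import *
go(618.8,289.6,100,.215)"
```

```text
t 14.3 turn z -7.0 then shift [-159.6   30.5   19.3] now [469.3 225.8 119.3] psi 0.093 tilt [ 0. -0. -1.]
```

{"fn": "play_rows", "kwargs": {"deltas": [[[0,0,0,0,0,-7],[-53,10,6,0,0,0],[-53,10,6,0,0,0],[-53.6,10.5,7.3,0,0,0],[0,0,40,0,0,0],[0,0,22,0,0,0],[0,0,6,0,0,0],[0,0,3.7,0,0,0],[0,0,0,0,0,0],[0,0,0,0,0,0]]]}}

```text
time_s: 15.58
tcp_pos: [0.6192, 0.2897, 0.0292]
ee_rot: [-0.337, 3.122, 0.001]
force: [-0.1, 0.2, -0.2]
width: 0.683
grip_force: 0.0
```

{"fn": "play_rows", "kwargs": {"deltas": [[[0,0,0,0,0,0],[0,0,0,0,0,0],[0,0,0,0,0,0],[0,0,0,0,0,0],[0,0,0,0,0,0],[0,0,-20,0,0,0],[0,0,-40,0,0,0],[0,0,-22,0,0,0],[0,0,0,0,0,0],[0,0,0,0,0,0]]], "grip": 1}}

```text
time_s: 16.82
tcp_pos: [0.6183, 0.2893, 0.1087]
ee_rot: [0.336, -3.122, 0.001]
force: [-0.6, -0.5, -0.5]
width: 0.44
grip_force: 60.3
```

```bash
python3 -c "
from h import *
go(*cradle(2,-1),90,.092)"
```

```text
t 16.8 turn z 7.0 then shift [  62.7 -418.7   19.1] now [618.3 289.3 108.7] psi 0.215 tilt [-0.002 -0.001 -1.   ]
```

{"fn": "play_rows", "kwargs": {"deltas": [[[0,0,0,0,0,7],[8,-52,0,0,0,0],[8,-52,0,0,0,0],[8,-52,0,0,0,0],[8,-52,0,0,0,0],[8,-52,0,0,0,0],[8,-53,0,0,0,0],[8,-53,0,0,0,0],[6.7,-52.7,0,0,0,0],[0,0,10,0,0,0],[0,0,9,0,0,0],[0,0,0,0,0,0],[0,0,0,0,0,0]]]}}

```text
time_s: 18.45
tcp_pos: [0.5952, -0.1323, 0.0911]
ee_rot: [0.147, -3.138, -0.0]
force: [0.7, 0.1, -0.2]
width: 0.438
grip_force: 60.4
```

```bash
python3 -c "
from h import *
go(*cradle(2,-1),59,.092); print(r.get_state()['width'])
look(free=('C','D'))"
```

```text
t 18.4 turn z 0.1 then shift [ 1.  -1.  32.1] now [ 595.2 -132.3   91.1] psi 0.094 tilt [-0.  0. -1.]
0.43756308274012184
C [ 468.6  400.4   10.  -311. ] cost 2.61
D [491.1 250.   10.   23.9] cost 2.01
```

{"fn": "play_rows", "kwargs": {"deltas": [[[1,-1,8,0,0,0],[0,0,6,0,0,0],[0,0,5,0,0,0],[0,0,5,0,0,0],[0,0,3,0,0,0],[0,0,3,0,0,0],[0,0,1.5,0,0,0],[0,0,0,0,0,0]]]}}

```text
time_s: 19.55
tcp_pos: [0.5941, -0.1342, 0.0595]
ee_rot: [0.145, -3.138, -0.0]
force: [0.2, 1.0, -0.5]
width: 0.438
grip_force: 60.3
```

{"fn": "play_rows", "kwargs": {"deltas": [[[0,0,0,0,0,0],[0,0,0,0,0,0],[0,0,0,0,0,0],[0,0,-20,0,0,0],[0,0,-40,0,0,0],[0,0,0,0,0,0],[8,50,0,0,0,0],[8,50,0,0,0,0],[8,50,0,0,0,0],[8,50,0,0,0,0],[8,50,0,0,0,0],[8,50,0,0,0,0],[8,50,0,0,0,0],[0,0,0,0,0,0]]], "grip": 0.32}}

```text
time_s: 21.3
tcp_pos: [0.5051, 0.2117, 0.1199]
ee_rot: [-0.151, 3.138, 0.0]
force: [-0.6, -0.2, -0.3]
width: 0.678
grip_force: 0.0
```

```bash
python3 -c "
from h import *
I=look(free=('C',),placed=(4,3,2)); go(491.1,250,100,.018)"
```

```text
C [ 468.9  401.7   10.  -270.2] cost 3.28
cradle 4 want [581.4   6. ] got [580.9   5.1  46.4  85.9] 9.89 top [581.4   5.   40.   74.9] 0.46
cradle 3 want [587.9 -63.7] got [586.5 -64.8  45.1  84.8] 16.64 top [587.1 -65.5  40.   83.3] 0.94
cradle 2 want [ 594.3 -133.4] got [ 591.8 -135.    47.1  108.3] 9.63 top [ 592.8 -135.5   40.    86.3] 1.04
t 21.4 turn z 4.3 then shift [14.1 41.1 19.7] now [506.  209.1 119.8] psi 0.093 tilt [ 0. -0. -1.]
```

{"fn": "play_rows", "kwargs": {"deltas": [[[0,0,0,0,0,4.3],[14.1,41,19,0,0,0],[0,0,0,0,0,0],[0,0,40,0,0,0],[0,0,22,0,0,0],[0,0,6,0,0,0],[0,0,3.7,0,0,0],[0,0,0,0,0,0],[0,0,0,0,0,0]]]}}

```text
time_s: 22.52
tcp_pos: [0.4917, 0.2499, 0.0297]
ee_rot: [-0.027, 3.14, 0.001]
force: [-0.6, -0.2, -0.2]
width: 0.678
grip_force: 0.0
```

{"fn": "play_rows", "kwargs": {"deltas": [[[0,0,0,0,0,0],[0,0,0,0,0,0],[0,0,0,0,0,0],[0,0,0,0,0,0],[0,0,0,0,0,0],[0,0,-20,0,0,0],[0,0,-40,0,0,0],[0,0,-22,0,0,0],[0,0,0,0,0,0],[0,0,0,0,0,0]]], "grip": 1}}

```text
time_s: 23.78
tcp_pos: [0.4908, 0.2496, 0.1099]
ee_rot: [0.027, -3.14, 0.001]
force: [-0.3, -0.3, -1.0]
width: 0.442
grip_force: 60.3
```

```bash
python3 -c "
from h import *
go(*cradle(1,-1,-.5),90,.092)"
```

```text
t 23.8 turn z -4.3 then shift [ -67.9 -461.4   20. ] now [490.8 249.6 109.9] psi 0.017 tilt [-0.001 -0.001 -1.   ]
```

{"fn": "play_rows", "kwargs": {"deltas": [[[0,0,0,0,0,-4.3],[-8,-51,0,0,0,0],[-8,-51,0,0,0,0],[-8,-51,0,0,0,0],[-8,-51,0,0,0,0],[-7,-51,0,0,0,0],[-7,-51,0,0,0,0],[-7,-51,0,0,0,0],[-7,-52,0,0,0,0],[-7,-52.4,0,0,0,0],[0,0,10,0,0,0],[0,0,9,0,0,0],[0,0,0,0,0,0],[0,0,0,0,0,0]]]}}

```text
time_s: 25.52
tcp_pos: [0.6008, -0.2026, 0.0921]
ee_rot: [-0.147, 3.138, -0.0]
force: [0.2, -0.3, -0.8]
width: 0.439
grip_force: 60.5
```

```bash
python3 -c "
from h import *
go(*cradle(1,-1,-.5),60,.092); print(r.get_state()['width'])
look(free=('C',))"
```

```text
t 25.5 turn z 0.1 then shift [ 0.1 -1.  32.1] now [ 600.8 -202.6   92.1] psi 0.094 tilt [ 0. -0. -1.]
0.43900530284604794
C [ 468.6  401.6   10.  -239.7] cost 2.32
```

{"fn": "play_rows", "kwargs": {"deltas": [[[0,-1,8,0,0,0],[0,0,6,0,0,0],[0,0,5,0,0,0],[0,0,5,0,0,0],[0,0,3,0,0,0],[0,0,3,0,0,0],[0,0,2,0,0,0],[0,0,0,0,0,0]]]}}

```text
time_s: 26.62
tcp_pos: [0.6009, -0.2038, 0.0599]
ee_rot: [-0.146, 3.138, 0.001]
force: [1.2, 6.0, 0.7]
width: 0.438
grip_force: 60.4
```

{"fn": "play_rows", "kwargs": {"deltas": [[[0,0,0,0,0,0],[0,0,0,0,0,0],[0,0,0,0,0,0],[0,0,-20,0,0,0],[0,0,-40,0,0,0],[0,0,0,0,0,0],[18,50,0,0,0,0],[18,50,0,0,0,0],[18,50,0,0,0,0],[18,50,0,0,0,0],[18,50,0,0,0,0],[18,50,0,0,0,0],[18,50,0,0,0,0],[18,50,0,0,0,0],[18,50,0,0,0,0],[18,50,0,0,0,0],[0,50,0,0,0,6],[0,0,0,0,0,8],[0,0,0,0,0,5]]], "grip": 0.32}}

```text
time_s: 29.0
tcp_pos: [0.3703, 0.3271, 0.12]
ee_rot: [-0.379, -3.119, 0.0]
force: [0.6, -0.4, 1.2]
width: 0.679
grip_force: 0.0
```

```bash
python3 -c "
from h import *
I=look(free=('C',),placed=(4,3,2,1)); go(468.6,401.3,100,-.27)
cv2.imwrite('pics/q2.png',cv2.resize(np.hstack([I['top'][140:270,130:400],I['side'][160:290,170:300]]),None,fx=2,fy=2,interpolation=cv2.INTER_CUBIC)[:,:,::-1])"
```

```text
C [ 470.5  401.7   10.  -268.3] cost 4.7
cradle 4 want [581.4   6. ] got [580.8   5.   45.6  76.3] 9.86 top [581.4   5.   40.   74.1] 0.42
cradle 3 want [587.9 -63.7] got [586.7 -64.4  45.8 107.7] 17.05 top [587.1 -65.7  40.   75.9] 1.81
cradle 2 want [ 594.3 -133.4] got [ 603.3 -130.8   42.1   54.8] 17.13 top [ 603.3 -131.1   40.    69.2] 1.29
cradle 1 want [ 600.7 -203.1] got [ 601.  -204.1   47.3   81.1] 9.5 top [ 601.8 -205.2   40.    57.3] 1.02
t 29.1 turn z 1.7 then shift [-74.6  98.1  20.1] now [370.6 326.7 120.1] psi -0.24 tilt [ 0.  0. -1.]
```

View pics/q2.png

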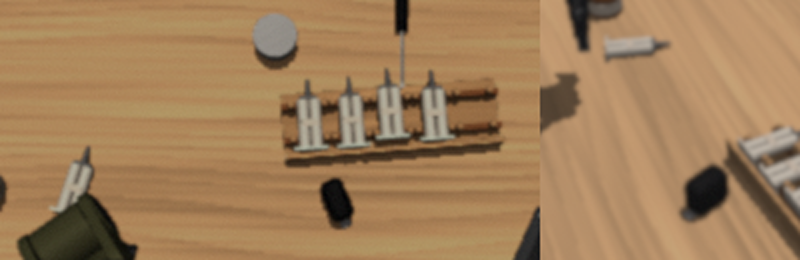

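The cartridge in cradle 2 was knocked about 10 mm forward (px ~324,195); I'll re-seat it after C.

{"fn": "play_rows", "kwargs": {"deltas": [[[0,0,0,0,0,1.7],[-37,49,10,0,0,0],[-37.6,49,10,0,0,0],[0,0,0,0,0,0],[0,0,40,0,0,0],[0,0,22,0,0,0],[0,0,6,0,0,0],[0,0,3.7,0,0,0],[0,0,0,0,0,0],[0,0,0,0,0,0]]]}}

```text
time_s: 30.35
tcp_pos: [0.4689, 0.4014, 0.0291]
ee_rot: [0.421, 3.112, 0.001]
force: [0.7, -0.3, 1.0]
width: 0.684
grip_force: 0.0
```

{"fn": "play_rows", "kwargs": {"deltas": [[[0,0,0,0,0,0],[0,0,0,0,0,0],[0,0,0,0,0,0],[0,0,0,0,0,0],[0,0,0,0,0,0],[0,0,-20,0,0,0],[0,0,-40,0,0,0],[0,0,-22,0,0,0],[0,0,0,0,0,0],[0,0,0,0,0,0]]], "grip": 1}}

```text
time_s: 31.6
tcp_pos: [0.4683, 0.401, 0.1096]
ee_rot: [-0.421, -3.113, 0.001]
force: [-0.0, 0.7, -0.7]
width: 0.443
grip_force: 60.3
```

```bash
python3 -c "
from h import *
go(*cradle(0,-1,-.5),90,.092)"
```

```text
t 31.6 turn z -20.7 then shift [ -76.4 -684.2   19.9] now [468.3 401.  109.6] psi -0.269 tilt [-0.001 -0.001 -1.   ]
```

{"fn": "play_rows", "kwargs": {"deltas": [[[0,0,0,0,0,-10],[0,0,0,0,0,-10.7],[-6,-53,-10,0,0,0],[-6,-53,0,0,0,0],[-6,-53,0,0,0,0],[-6,-53,0,0,0,0],[-6,-53,0,0,0,0],[-6,-53,0,0,0,0],[-6,-53,0,0,0,0],[-6,-53,0,0,0,0],[-6,-53,0,0,0,0],[-6,-52,0,0,0,0],[-6,-52,0,0,0,0],[-6,-52,0,0,0,0],[-4.4,-51.2,0,0,0,0],[0,0,15,0,0,0],[0,0,15,0,0,0],[0,0,0,0,0,0],[0,0,0,0,0,0]]]}}

```text
time_s: 33.98
tcp_pos: [0.6081, -0.2722, 0.0905]
ee_rot: [-0.147, 3.138, -0.0]
force: [1.3, 0.0, -0.7]
width: 0.44
grip_force: 60.5
```

```bash
python3 -c "
from h import *
go(*cradle(0,-1,-.5),60,.092); print(r.get_state()['width'])"
```

```text
t 34.0 turn z 0.1 then shift [ 1.  -1.  30.5] now [ 608.1 -272.2   90.5] psi 0.094 tilt [ 0. -0. -1.]
0.440291909317563
```

{"fn": "play_rows", "kwargs": {"deltas": [[[1,-0.7,8,0,0,0],[0,0,6,0,0,0],[0,0,5,0,0,0],[0,0,5,0,0,0],[0,0,3,0,0,0],[0,0,2,0,0,0],[0,0,1.5,0,0,0],[0,0,0,0,0,0]]]}}

```text
time_s: 34.98
tcp_pos: [0.6069, -0.2736, 0.0596]
ee_rot: [0.145, -3.138, -0.0]
force: [-0.1, 2.4, -1.6]
width: 0.439
grip_force: 60.5
```

{"fn": "play_rows", "kwargs": {"deltas": [[[0,0,0,0,0,0],[0,0,0,0,0,0],[0,0,0,0,0,0],[0,0,-20,0,0,0],[0,0,-40,0,0,0],[40,0,-40,0,0,0],[50,0,0,0,0,0],[50,0,0,0,0,0],[50,0,0,0,0,0],[0,0,0,0,0,0],[0,0,0,0,0,0]]], "grip": 0.32}}

```text
time_s: 36.35
tcp_pos: [0.4183, -0.2917, 0.161]
ee_rot: [-0.145, 3.137, -0.002]
force: [0.3, 0.1, -0.3]
width: 0.683
grip_force: 0.0
```

```bash
python3 -c "
from h import *
I=look(free=(),placed=(4,3,2,1,0))
cv2.imwrite('pics/q3.png',cv2.resize(np.hstack([cv2.resize(I['top'][170:235,260:390],None,fx=3,fy=3,interpolation=cv2.INTER_CUBIC),cv2.resize(I['side'][215:320,255:375],(400,350),interpolation=cv2.INTER_CUBIC)[:195] if 0 else cv2.copyMakeBorder(cv2.resize(I['side'][215:280,255:385],None,fx=3,fy=3,interpolation=cv2.INTER_CUBIC),0,0,0,0,0)]),None,fx=1,fy=1)[:,:,::-1])"
```

```text
cradle 4 want [581.4   6. ] got [581.7   5.3  45.9  70.2] 12.99 top [581.4   5.   40.   76.1] 0.47
cradle 3 want [587.9 -63.7] got [587.2 -65.7  44.8  84.3] 15.24 top [587.  -65.5  40.   77.4] 1.74
cradle 2 want [ 594.3 -133.4] got [ 603.  -130.3   44.9   93.6] 16.45 top [ 603.7 -130.9   40.    67.1] 1.24
cradle 1 want [ 600.7 -203.1] got [ 600.4 -204.3   46.3   74.3] 16.95 top [ 601.7 -205.2   40.    57.9] 1.26
cradle 0 want [ 607.2 -272.8] got [ 606.7 -273.9   45.1   95.3] 9.64 top [ 607.2 -274.5   40.   103.7] 1.38
```

View pics/q3.png

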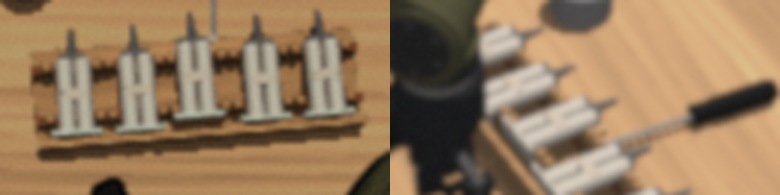

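Cradle 2's cartridge sits about 10 mm forward, probably with its flange on the dowels. Re-gripping it there.

```bash
python3 -c "
from h import *
go(*cradle(2,4,1),110,.092)"
```

```text
t 36.5 turn z 0.1 then shift [-194.5  142.2   50.3] now [ 418.6 -291.4  160.2] psi 0.093 tilt [ 0.001 -0.001 -1.   ]
```

{"fn": "play_rows", "kwargs": {"deltas": [[[-49,36,0,0,0,0],[-49,36,0,0,0,0],[-49,36,0,0,0,0],[-47.5,34.2,0,0,0,0],[0,0,40,0,0,0],[0,0,10,0,0,0],[0,0,0,0,0,0],[0,0,0,0,0,0]]]}}

```text
time_s: 37.45
tcp_pos: [0.5987, -0.1324, 0.1112]
ee_rot: [-0.144, 3.136, -0.001]
force: [0.9, 0.3, 0.6]
width: 0.682
grip_force: 0.0
```

```bash
python3 -c "
from h import *
go(*cradle(2,4,1),60,.092)"
```

```text
t 37.5 turn z -0.0 then shift [-0.5  0.4 51.2] now [ 598.7 -132.4  111.2] psi 0.092 tilt [ 0.002 -0.001 -1.   ]
```

{"fn": "play_rows", "kwargs": {"deltas": [[[0,0,15,0,0,0],[0,0,15,0,0,0],[0,0,10,0,0,0],[0,0,7,0,0,0],[0,0,4,0,0,0],[0,0,0,0,0,0]]]}}

```text
time_s: 38.2
tcp_pos: [0.5982, -0.1318, 0.0586]
ee_rot: [0.145, -3.138, -0.0]
force: [-0.7, -0.6, 0.3]
width: 0.681
grip_force: 0.0
```

{"fn": "play_rows", "kwargs": {"deltas": [[[0,0,0,0,0,0],[0,0,0,0,0,0],[0,0,0,0,0,0],[0,0,0,0,0,0],[0,0,0,0,0,0],[0,0,-15,0,0,0],[0,0,-20,0,0,0],[0,0,0,0,0,0],[0,0,0,0,0,0]]], "grip": 1}}

```text
time_s: 39.33
tcp_pos: [0.5981, -0.1317, 0.0937]
ee_rot: [-0.145, 3.138, -0.0]
force: [0.7, 0.5, -1.2]
width: 0.435
grip_force: 60.3
```

```bash
python3 -c "
from h import *
st=r.get_state(); print(st['width'],st['grip_force'],st['force'])
go(*cradle(2,-6),60,.092)
b=r.camera('side'); cv2.imwrite('pics/q4.png',cv2.resize(b[200:290,245:365],(800,600),interpolation=cv2.INTER_CUBIC)[:,:,::-1])"
```

```text
0.4353027779426164 60.284003019332886 [ 0.73141586  0.48235012 -1.23465134]
t 39.3 turn z 0.0 then shift [ 9.  -1.3 33.7] now [ 598.1 -131.7   93.7] psi 0.092 tilt [ 0. -0. -1.]
```

View pics/q4.png

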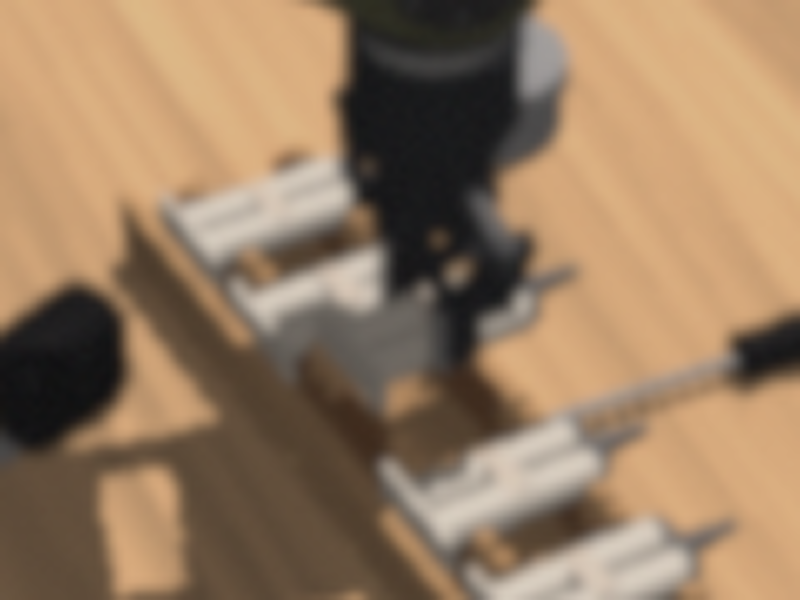

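The cartridge is held and lifted clear. Shifting it 10 mm towards the near side and lowering it.

{"fn": "play_rows", "kwargs": {"deltas": [[[10,-1.5,0,0,0,0],[0,0,8,0,0,0],[0,0,8,0,0,0],[0,0,5,0,0,0],[0,0,4,0,0,0],[0,0,3,0,0,0],[0,0,2,0,0,0],[0,0,0,0,0,0]]]}}

```text
time_s: 40.38
tcp_pos: [0.5884, -0.1342, 0.0637]
ee_rot: [0.145, -3.138, -0.0]
force: [1.0, 0.3, 0.2]
width: 0.442
grip_force: 60.3
```

{"fn": "play_rows", "kwargs": {"deltas": [[[0,0,2,0,0,0],[0,0,1.5,0,0,0],[0,0,0,0,0,0]]]}}

```text
time_s: 40.75
tcp_pos: [0.5884, -0.1342, 0.0601]
ee_rot: [0.145, -3.138, -0.0]
force: [0.6, 0.3, -0.1]
width: 0.441
grip_force: 60.3
```

{"fn": "play_rows", "kwargs": {"deltas": [[[0,0,1.5,0,0,0],[0,0,1.5,0,0,0],[0,0,0,0,0,0]]]}}

```text
time_s: 41.12
tcp_pos: [0.5887, -0.1343, 0.0593]
ee_rot: [-0.145, 3.137, -0.001]
force: [-10.9, 2.7, 22.6]
width: 0.442
grip_force: 62.6
```

{"fn": "play_rows", "kwargs": {"deltas": [[[0,0,0,0,0,0],[0,0,0,0,0,0],[0,0,0,0,0,0],[0,0,-20,0,0,0],[0,0,-40,0,0,0],[0,0,-50,0,0,0],[0,0,-50,0,0,0],[0,-45,-20,0,0,0],[40,-45,0,0,0,0],[40,-45,0,0,0,0],[40,-45,0,0,0,0],[40,-20,0,0,0,0],[0,0,0,0,0,0],[0,0,0,0,0,0]]], "grip": 0.32}}

```text
time_s: 42.88
tcp_pos: [0.4479, -0.3479, 0.2383]
ee_rot: [-0.145, 3.137, -0.001]
force: [0.6, 0.4, 0.6]
width: 0.678
grip_force: 0.0
```

```bash
python3 -c "
from h import *
I=look(free=(),placed=(4,3,2,1,0)); go(500,-300,200,.09)
for k,uv in dict(bar=(427,234.8),).items(): print(ray('top',uv,.151))
for c in('top','side'):
  for d in r.silhouettes(c,'lever_grip')[:4]:
    y,x=np.nonzero(d['mask']); print(c,round(d['conf'],2),d['extent'],len(x))
  for d in r.silhouettes(c,'dial_centre')[:2]: print('dial',c,round(d['conf'],2),d['extent'])
cv2.imwrite('pics/all.png',I['top'][:,:,::-1]); cv2.imwrite('pics/alls.png',I['side'][:,:,::-1])
t0=cv2.imread('pics/top0.png')[215:305,375:465]; s0=cv2.imread('pics/side0.png')[295:385,230:340]
cv2.imwrite('pics/lv.png',np.hstack([cv2.resize(t0,(392,392),interpolation=cv2.INTER_CUBIC),cv2.resize(s0,(400,392),interpolation=cv2.INTER_CUBIC)]))"
```

```text
cradle 4 want [581.4   6. ] got [580.4   5.5  44.4  78.3] 9.87 top [581.4   5.   40.   77.8] 0.48
cradle 3 want [587.9 -63.7] got [587.1 -65.5  46.4  75.3] 16.02 top [586.9 -65.3  40.   86.1] 0.99
cradle 2 want [ 594.3 -133.4] got [ 593.5 -133.8   46.8   66.4] 13.55 top [ 593.4 -135.1   40.    89.1] 1.3
cradle 1 want [ 600.7 -203.1] got [ 601.4 -204.6   45.    63.8] 16.41 top [ 601.5 -205.    40.    67.8] 1.5
cradle 0 want [ 607.2 -272.8] got [ 607.  -273.4   44.5  104. ] 9.3 top [ 607.2 -274.9   40.   107.3] 1.33
t 43.0 turn z 0.2 then shift [-55.7  42.6  37.7] now [ 448.4 -347.4  237.7] psi 0.094 tilt [ 0.001 -0.    -1.   ]
[ 0.46372239 -0.43803459  0.151     ]
top 0.43 [461.7, 142.7, 477.9, 164.4] 88
dial top 0.64 [318.5, 178.9, 333.1, 211.4]
dial top 0.44 [342.2, 178.2, 356.0, 212.1]
side 0.69 [423.2, 320.1, 459.5, 343.3] 252
side 0.62 [307.2, 262.1, 336.2, 277.6] 347
side 0.54 [292.8, 309.8, 325.2, 334.1] 291
dial side 0.93 [360.1, 319.4, 458.6, 388.7]
dial side 0.88 [237.1, 307.5, 322.3, 373.2]
```

View pics/lv.png

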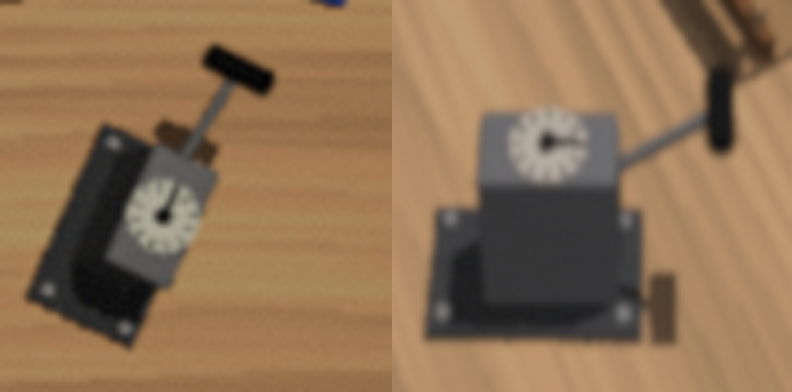

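All five are seated. The crop shows the grey counter with its black bar at px (429.6,231) in the top view and (320,321) in the side view, and the dial pointer at its start. It is grey and not blue, so it is the one meant. Triangulating the bar.

```bash
python3 -c "
from h import *
f=lambda u,v:np.array([u,v])
bt=(f(238,70)+.5)*90/392-.5+[375,215]; dt=(f(163,215)+.5)*90/392-.5+[375,215]
bs=(f(328,112)+.5)*[110/400,90/392]-.5+[230,295]; ds=(f(155,145)+.5)*[110/400,90/392]-.5+[230,295]
B=tri(dict(top=bt,side=bs)); D=tri(dict(top=dt,side=ds)); print(bt,dt,bs,ds,B,D)
print('top@.151',ray('top',bt,.151),'dial@.122',ray('top',dt,.122),'side',ray('side',bs,.151),ray('side',ds,.122))
e1=ray('top',(f(206,55)+.5)*90/392-.5+[375,215],.151);e2=ray('top',(f(270,85)+.5)*90/392-.5+[375,215],.151);print('bar ends',e1,e2,np.arctan2(*(e1-e2)[[1,0]]))
d=B-D; a=np.arctan2(d[1],d[0]); print('lever dir',a,np.linalg.norm(d[:2]))"
```

```text
[429.25765306 230.68622449] [412.03826531 263.97704082] [319.8375     320.32908163] [272.2625     327.90561224] [ 0.47676384 -0.44548842  0.15091409] [ 0.37368917 -0.39714043  0.12130908]
top@.151 [ 0.47661849 -0.44541727  0.151     ] dial@.122 [ 0.37414492 -0.3970849   0.122     ] side [ 0.47687406 -0.44557143  0.151     ] [ 0.37300646 -0.39758954  0.122     ]
bar ends [ 0.4870371  -0.42283762  0.151     ] [ 0.4662174  -0.46795895  0.151     ] 1.1384895297429718
lever dir -0.4385889511193348 0.11385041046983968
```

{"fn": "play_rows", "kwargs": {"deltas": [[[0,0,0,0,0,10],[0,0,0,0,0,10],[0,0,0,0,0,10.5],[0,0,0,0,0,0],[0,0,0,0,0,0]]], "grip": 1}}

```text
time_s: 43.8
tcp_pos: [0.4477, -0.348, 0.2371]
ee_rot: [-0.678, -3.067, -0.0]
force: [0.1, 0.1, 1.2]
width: 0.003
grip_force: 0.0
```

```bash
python3 -c "
from h import *
go(476.8,-445.5,196,-.4386)"
```

```text
t 43.8 turn z 0.2 then shift [-67.8 -75.9  41.1] now [ 447.7 -348.   237.1] psi -0.435 tilt [-0.  0. -1.]
```

{"fn": "play_rows", "kwargs": {"deltas": [[[-34,-38,0,0,0,0],[-33.8,-37.9,0,0,0,0],[0,0,20,0,0,0],[0,0,21,0,0,0],[0,0,0,0,0,0],[0,0,0,0,0,0]]]}}

```text
time_s: 44.55
tcp_pos: [0.4769, -0.4458, 0.1973]
ee_rot: [0.683, 3.065, -0.001]
force: [-0.3, 0.5, -0.3]
width: -0.001
grip_force: 0.0
```

{"fn": "play_rows", "kwargs": {"deltas": [[[0,0,5,0,0,0],[0,0,5,0,0,0],[-8.7,0,13.9,0,0,0],[0,0,0,0,0,0],[0,0,0,0,0,0]]]}}

```text
time_s: 45.18
tcp_pos: [0.4844, -0.4492, 0.1721]
ee_rot: [-0.685, -3.065, -0.001]
force: [-0.6, 0.4, 1.2]
width: 0.003
grip_force: 0.7
```

```bash
python3 -c "
from h import *
go(476.8,-445.5,186,-.4386); print(r.get_state()['force'])
b=r.camera('side'); cv2.imwrite('pics/l1.png',cv2.resize(b[240:390,230:380],(600,600),interpolation=cv2.INTER_CUBIC)[:,:,::-1])"
```

```text
t 45.2 turn z -0.1 then shift [  8.5   0.2 -13.9] now [ 484.4 -449.2  172.1] psi -0.44 tilt [-0.001  0.001 -1.   ]
[-0.55096103  0.43730506  1.24098318]
```

View pics/l1.png

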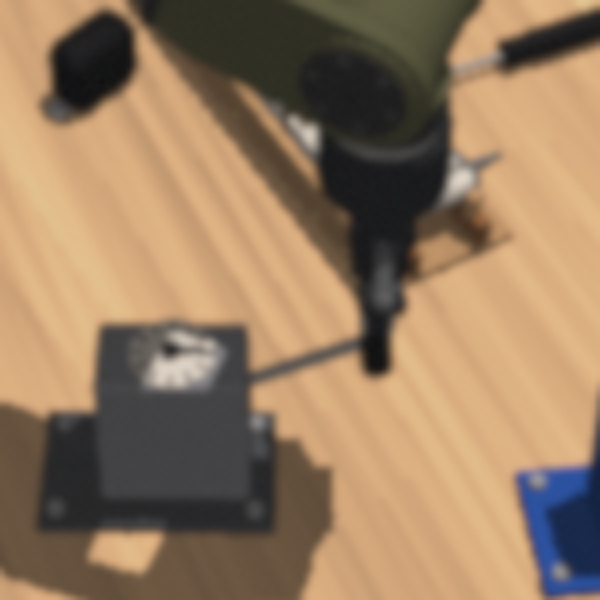

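The fingertips sit on the black bar and the lever has started down. Continuing along the arc.

{"fn": "play_rows", "kwargs": {"deltas": [[[-6,0,12.6,0,0,0],[-4.8,0,13.1,0,0,0],[-3.5,0,13.6,0,0,0],[-2.1,0,13.8,0,0,0],[-0.7,0,11,0,0,0],[0,0,0,0,0,0],[0,0,0,0,0,0]]]}}

```text
time_s: 46.1
tcp_pos: [0.4996, -0.4564, 0.1082]
ee_rot: [-0.685, -3.065, -0.001]
force: [-1.4, 1.4, 2.7]
width: -0.002
grip_force: 1.5
```

{"fn": "play_rows", "kwargs": {"deltas": [[[0,0,2,0,0,0],[0,0,1,0,0,0],[0,0,0,0,0,0]]]}}

```text
time_s: 46.48
tcp_pos: [0.4999, -0.4566, 0.1053]
ee_rot: [-0.685, -3.066, 0.0]
force: [-1.3, 1.6, 3.5]
width: -0.0
grip_force: 1.8
```

{"fn": "play_rows", "kwargs": {"deltas": [[[0,0,0.8,0,0,0],[0,0,0,0,0,0]]]}}

```text
time_s: 46.72
tcp_pos: [0.5, -0.4567, 0.1045]
ee_rot: [0.685, 3.066, -0.0]
force: [-0.9, 1.1, 4.4]
width: -0.001
grip_force: 2.1
```

Not at the stop yet; a little further.

{"fn": "play_rows", "kwargs": {"deltas": [[[0,0,1,0,0,0],[0,0,0,0,0,0]]]}}

```text
time_s: 46.98
tcp_pos: [0.5, -0.4567, 0.104]
ee_rot: [0.685, 3.066, -0.0]
force: [-2.4, 2.6, 8.2]
width: 0.004
grip_force: 4.2
```

{"fn": "play_rows", "kwargs": {"deltas": [[[0,0,0.8,0,0,0],[0,0,0,0,0,0]]]}}

```text
time_s: 47.22
tcp_pos: [0.5, -0.4568, 0.1036]
ee_rot: [0.685, 3.065, -0.001]
force: [-3.7, 3.8, 11.8]
width: -0.002
grip_force: 5.9
```

The stop is reached (force rising to 12 N). Returning up and checking the dial.

{"fn": "play_rows", "kwargs": {"deltas": [[[0.7,0,-18.6,0,0,0],[2.1,0,-14,0,0,0],[3.5,0,-14,0,0,0],[4.8,0,-13,0,0,0],[6,0,-13,0,0,0],[8.7,0,-14,0,0,0],[0,0,-7,0,0,0],[0,0,0,0,0,0],[0,0,0,0,0,0]]]}}

```text
time_s: 48.35
tcp_pos: [0.4766, -0.4456, 0.1955]
ee_rot: [-0.685, -3.065, -0.001]
force: [0.4, -0.1, 0.5]
width: 0.002
grip_force: 0.0
```

```bash
python3 -c "
from h import *
go(476.8,-445.5,196,-.4386)
b=r.camera('side'); cv2.imwrite('pics/l2.png',cv2.resize(b[290:380,230:350],(800,600),interpolation=cv2.INTER_CUBIC)[:,:,::-1])"
```

```text
t 48.4 turn z -0.1 then shift [-0.2  0.2 -0.5] now [ 476.6 -445.6  195.5] psi -0.44 tilt [-0.001  0.001 -1.   ]
```

View pics/l2.png

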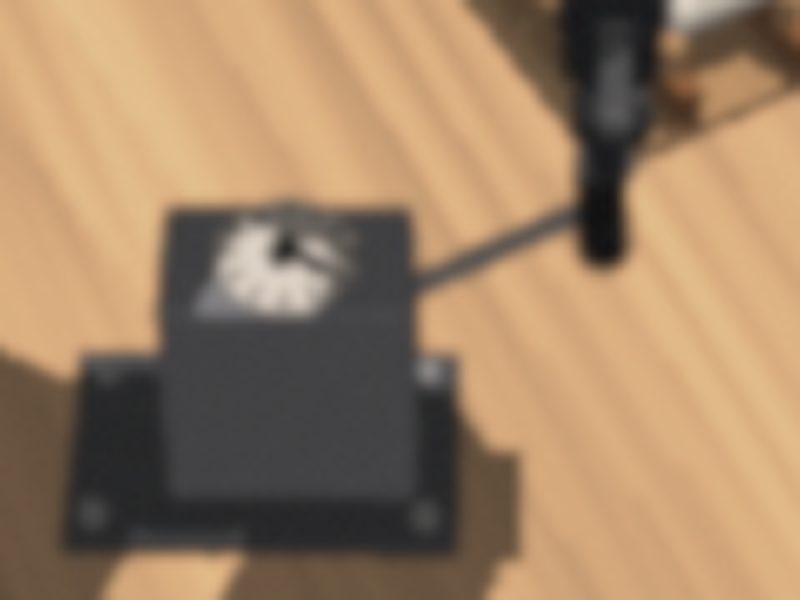

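The pointer has moved on one mark and the lever is up. Four more identical strokes.

{"fn": "play_rows", "kwargs": {"deltas": [[[0,0,10,0,0,0],[-8.7,0,13.9,0,0,0],[-6,0,12.6,0,0,0],[-4.8,0,13.1,0,0,0],[-3.5,0,13.6,0,0,0],[-2.1,0,13.8,0,0,0],[-0.7,0,14,0,0,0],[0,0,2,0,0,0],[0,0,0,0,0,0],[0,0,0,0,0,0]]]}}

```text
time_s: 49.65
tcp_pos: [0.5, -0.4567, 0.1037]
ee_rot: [0.685, 3.065, -0.001]
force: [1.1, 1.3, 11.3]
width: 0.001
grip_force: 5.6
```

{"fn": "play_rows", "kwargs": {"deltas": [[[0.7,0,-18,0,0,0],[2.1,0,-14,0,0,0],[3.5,0,-14,0,0,0],[4.8,0,-13,0,0,0],[6,0,-13,0,0,0],[8.7,0,-14,0,0,0],[0,0,-7,0,0,0],[0,0,0,0,0,0],[0,0,0,0,0,0]]]}}

```text
time_s: 50.78
tcp_pos: [0.4766, -0.4455, 0.1955]
ee_rot: [-0.685, -3.065, -0.001]
force: [-0.7, -0.5, -0.3]
width: -0.003
grip_force: 0.0
```

{"fn": "play_rows", "kwargs": {"deltas": [[[0,0,10,0,0,0],[-8.7,0,13.9,0,0,0],[-6,0,12.6,0,0,0],[-4.8,0,13.1,0,0,0],[-3.5,0,13.6,0,0,0],[-2.1,0,13.8,0,0,0],[-0.7,0,14,0,0,0],[0,0,2,0,0,0],[0,0,0,0,0,0],[0,0,0,0,0,0]]]}}

```text
time_s: 52.02
tcp_pos: [0.5, -0.4567, 0.1037]
ee_rot: [0.685, 3.065, -0.001]
force: [1.3, 0.2, 10.7]
width: 0.0
grip_force: 5.6
```

{"fn": "play_rows", "kwargs": {"deltas": [[[0.7,0,-18,0,0,0],[2.1,0,-14,0,0,0],[3.5,0,-14,0,0,0],[4.8,0,-13,0,0,0],[6,0,-13,0,0,0],[8.7,0,-14,0,0,0],[0,0,-7,0,0,0],[0,0,0,0,0,0],[0,0,0,0,0,0]]]}}

```text
time_s: 53.15
tcp_pos: [0.4766, -0.4455, 0.1955]
ee_rot: [-0.685, -3.065, -0.001]
force: [0.3, 0.2, 0.6]
width: -0.003
grip_force: 0.0
```

```bash
python3 -c "
from h import *
go(476.8,-445.5,196,-.4386)"
```

```text
t 53.1 turn z -0.1 then shift [-0.2  0.1 -0.5] now [ 476.6 -445.5  195.5] psi -0.44 tilt [-0.001  0.001 -1.   ]
```

{"fn": "play_rows", "kwargs": {"deltas": [[[0,0,10,0,0,0],[-8.7,0,13.9,0,0,0],[-6,0,12.6,0,0,0],[-4.8,0,13.1,0,0,0],[-3.5,0,13.6,0,0,0],[-2.1,0,13.8,0,0,0],[-0.7,0,14,0,0,0],[0,0,2,0,0,0],[0,0,0,0,0,0],[0,0,0,0,0,0]]]}}

```text
time_s: 54.4
tcp_pos: [0.5, -0.4567, 0.1037]
ee_rot: [0.685, 3.065, -0.001]
force: [1.3, 1.5, 11.1]
width: 0.002
grip_force: 5.6
```

{"fn": "play_rows", "kwargs": {"deltas": [[[0.7,0,-18,0,0,0],[2.1,0,-14,0,0,0],[3.5,0,-14,0,0,0],[4.8,0,-13,0,0,0],[6,0,-13,0,0,0],[8.7,0,-14,0,0,0],[0,0,-7,0,0,0],[0,0,0,0,0,0],[0,0,0,0,0,0]]]}}

```text
time_s: 55.52
tcp_pos: [0.4766, -0.4455, 0.1955]
ee_rot: [-0.685, -3.065, -0.001]
force: [0.5, -0.5, 0.0]
width: 0.002
grip_force: 0.0
```

{"fn": "play_rows", "kwargs": {"deltas": [[[0,0,10,0,0,0],[-8.7,0,13.9,0,0,0],[-6,0,12.6,0,0,0],[-4.8,0,13.1,0,0,0],[-3.5,0,13.6,0,0,0],[-2.1,0,13.8,0,0,0],[-0.7,0,14,0,0,0],[0,0,2,0,0,0],[0,0,0,0,0,0],[0,0,0,0,0,0]]]}}

```text
time_s: 56.78
tcp_pos: [0.5001, -0.4567, 0.1037]
ee_rot: [0.685, 3.065, -0.001]
force: [0.0, 1.3, 11.6]
width: -0.004
grip_force: 5.6
```

{"fn": "play_rows", "kwargs": {"deltas": [[[0.7,0,-18,0,0,0],[2.1,0,-14,0,0,0],[3.5,0,-14,0,0,0],[4.8,0,-13,0,0,0],[6,0,-13,0,0,0],[8.7,0,-14,0,0,0],[0,0,-25,0,0,0],[0,0,-40,0,0,0],[0,-50,0,0,0,0],[0,-50,0,0,0,0],[0,-50,0,0,0,0],[0,0,0,0,0,0],[0,0,0,0,0,0]]]}}

```text
time_s: 58.4
tcp_pos: [0.4127, -0.5809, 0.2543]
ee_rot: [-0.685, -3.066, -0.001]
force: [0.5, 0.1, -0.2]
width: -0.001
grip_force: 0.0
```

```bash
python3 -c "
from h import *
I=look(free=(),placed=(4,3,2,1,0))
a=I['top'];b=I['side']
x=cv2.resize(a[215:305,375:465],(400,400),interpolation=cv2.INTER_CUBIC);y=cv2.resize(b[295:385,230:340],(400,400),interpolation=cv2.INTER_CUBIC)
z=cv2.resize(a[172:232,260:390],(400,185),interpolation=cv2.INTER_CUBIC);w=cv2.resize(b[215:320,255:375],(400,185),interpolation=cv2.INTER_CUBIC)
cv2.imwrite('pics/f.png',np.vstack([np.hstack([x,y]),np.hstack([z,w])])[:,:,::-1])"
```

```text
cradle 4 want [581.4   6. ] got [582.3   5.1  40.6  62.4] 10.81 top [581.4   4.8  40.   77.6] 0.49
cradle 3 want [587.9 -63.7] got [587.1 -65.6  41.7  80.1] 13.84 top [586.9 -65.6  40.   76.9] 0.98
cradle 2 want [ 594.3 -133.4] got [ 592.8 -134.6   42.6   99.3] 9.98 top [ 593.4 -134.9   40.    90.3] 1.33
cradle 1 want [ 600.7 -203.1] got [ 602.1 -205.5   29.3   95.9] 14.85 top [ 601.4 -205.3   40.    76.2] 1.42
cradle 0 want [ 607.2 -272.8] got [ 607.4 -273.5   48.1  107.1] 12.79 top [ 607.8 -274.7   40.    99.5] 1.35
```

View pics/f.png

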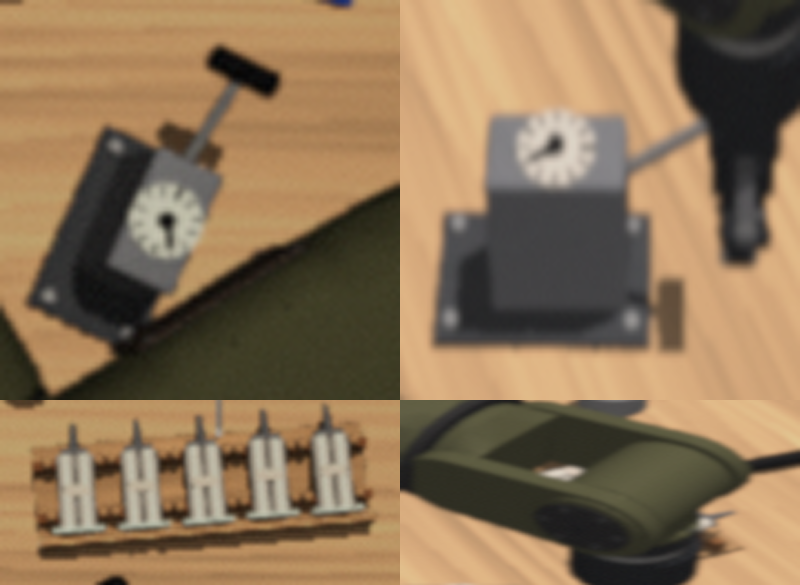

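The pointer has gone round about 150° (five marks), the lever is up, all five cartridges are seated, and the arm is clear.

```bash
python3 -c "
from station import r
print(r.sign_off())"
```

```text
the job is handed in; nothing more can be done
None
```

I racked all five cartridges nozzle-out, re-seating one that had been knocked forward, gave the grey counter five full strokes so the dial reads five with the lever back up, and handed the job in at about 58 s; no verdict came back.

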